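Top up the tea-tin caddy

ROBOT

A 6-joint arm with a two-finger parallel gripper is mounted at the origin on the work surface. World frame = base frame: x ahead of the robot, y to its left, z up, the work surface at z = 0. Lengths are in mm, angles in rad, forces in N, time in s.
With the tool pointing down it reaches from about 400 to 925 mm from the base axis. Payload 12.5 kg.
Tool frame: the origin (TCP) lies on the centre line of the jaws, within the pads' length; the fingertips stand 19 mm ahead of it and the grasp point (between the pads) is the TCP; z points along the fingers, y is the line along which they close (so a half turn about z gives the same grasp; the last joint's range is limited). The gripper opens to 95 mm and grips with 3 to 60 N. Pads are 20 mm wide; open, the fingers measure 119 mm over their backs; the gripper's body (75 mm by 180 mm) begins 59 mm behind the grasp point.
Start: joints at [1.006, 0.491, 1.559, -0, 1.092, -0.106], TCP at [276.781, 560.39, 233.661] pointing down, gripper open.
Joint ranges: [-3.1, 3.1], [-0.84, 2.19], [0.05, 2.79], [-1.13, 4.28], [0.06, 2.93], [-2.69, 2.69]. Speed limits (rad/s): [2.22, 2.22, 2.79, 3.14, 3.14, 3.14].

INTERFACE

Orientations are given as [roll, pitch, yaw] about the fixed x, y, z axes, in that order (R = Rz(yaw) Ry(pitch) Rx(roll)).
In Python, from cell import state, read_camera, job_done gives the robot as it stands.
- The arm moves only by the tool arm_command, never from a script. Its argument "deltas" is a list of rows, each an object of numbers: "dx", "dy", "dz": the shift along the world's x, y, z in m; "yaw": the turn about the world's z in degrees. In form: [{"dx": .., "dy": .., "dz": .., "yaw": ..}, ...]. A call has 1 to 20 rows; each row shifts and turns the commanded pose from where the row before left it; what a row does not reach is not made up. A row lasts 1/10 s, in which the tool goes at most 50 mm and 8.59 degrees, less where a joint would pass 70% of its speed; a pose out of reach is approached as far as the arm can. A call with a gripper value outside its range is refused whole. "gripper" is the finger opening in m, from 0 to 0.0951, set as the call begins (left out, the last holds). The fingers move at their own pace and stop on an object; the grip force is fixed at half the most. Time passes only in rows, so rows that do not move let the fingers close. It gives the time, the measured TCP pose, the force, the opening and the grip force at its end, in the units of the state.
- state(): the state, without advancing time (a new reading comes with each control period).
- read_camera(name): name is "side" or "top"; returns a dict with "color" (420x560x3 uint8, red, green, blue), "range_z" (420x560 float32, mm along the optical axis (not along the pixel's ray), 0 where there is no reading), "fx", "fy", "cx", "cy" (pixels), "k1" (the pictures are not rectified: a ray, as slopes to the right and down, at radius r is drawn at 1 + k1 r^2 times it, then the intrinsics apply), "extrinsics" (4x4, takes a point from camera to world coordinates). Camera axes: x right, y up, looking along -z (the intrinsics and any distortion apply to the point x, -y, -z); pixel columns grow to the right and rows downward; lengths in mm; the calibration is good to about 2 mm. A picture is of the moment at which its call begins.
- job_done(): hands the job in; it is judged then, once.
The state is a dict: "t": time; "joints": joint angles; "qvel": joint speeds; "tau": joint torques, N m; "eef_pos": TCP position; "tcp_rot": TCP orientation; "ft_force": force on the tool from outside, world axes, zero at the start; "moment": the same for the moment, N m; "opening": opening from 0.0 (shut) to 1.0 (fully open); "grip_force": force on a finger pad.
Only numpy, scipy, OpenCV 4.12 (cv2) and the standard library are available. Lean on these libraries where they do the work, as an engineer would, in place of code of your own. Each camera call takes 0.05 s, during which the arm holds its last target. There are 200 camera calls.

TASK

Top up the grey tea-tin caddy on the chopping board: two of its three lanes are a tin short. Feed one of the two spare tins into each of those lanes behind the older tin and push it home, so that the older tin stands up against the gate and the new tin stands close behind it. Keep every tin upright, leave the full lane full, and leave the sugar pot, whisk and scraper where they are.

Things in the scene. Friction and masses are not known exactly. Their poses are not given: they have to be found in the camera images.
- board: pale birch chopping board, 520 x 390 x 22 mm, flat on the bench and fixed; origin on its underside, about below the caddy's loading end; its x axis runs along its length, roughly the way tins are fed; its top is 22 mm above the bench
- caddy: grey caddy fixed on the board: three lanes side by side, open on top and at the loading end, closed by a gate at the other end (its sliding latch stays shut, no part of the work). Origin at board height, in the middle lane at the loading end of the walls; x points from there to the gate, the way tins are fed (world +y within 13 degrees), y towards the robot, z up
- front_near (a point): front pocket of the lane nearest the robot: the point at board height where the underside's centre of a tin stands when the tin touches the gate, 31 mm back from the gate's inner face; axes as the caddy's. Lanes are 66 mm apart centre to centre and 62 mm wide inside; walls 4 mm thick, 32 to 36 mm high; gate 43 mm high
- rear_near (a point): rear pocket of the same lane: where the next tin stands when it touches the first, 62 mm behind (-x) the front pocket. The lane walls end 25 mm behind this point, so a tin here stands 6 mm proud of them; the two outermost walls flare outwards for another 13 mm. The floor is level with the board: tins slide in without a step
- front_middle (a point): the same front pocket point of the middle lane
- rear_middle (a point): the same rear pocket point of the middle lane
- front_far (a point): the same front pocket point of the lane farthest from the robot
- rear_far (a point): the same rear pocket point of the lane farthest from the robot
- tin_1: green square tea tin, pale label panels, round brass lid; 62 mm long (its x) x 52 wide (its y) x 75 high (79 over the lid), 0.11 to 0.22 kg; origin at the centre of its underside, z up. One of four older tins in the lanes, long side along the lane: one lane holds two, the others one each, anywhere along the lane. Which lane is full and which tin is where changes
- tin_2: green square tea tin, pale label panels, round brass lid; 62 mm long (its x) x 52 wide (its y) x 75 high (79 over the lid), 0.11 to 0.22 kg; origin at the centre of its underside, z up. One of four older tins in the lanes, long side along the lane: one lane holds two, the others one each, anywhere along the lane. Which lane is full and which tin is where changes
- tin_3: green square tea tin, pale label panels, round brass lid; 62 mm long (its x) x 52 wide (its y) x 75 high (79 over the lid), 0.11 to 0.22 kg; origin at the centre of its underside, z up. One of four older tins in the lanes, long side along the lane: one lane holds two, the others one each, anywhere along the lane. Which lane is full and which tin is where changes
- tin_4: green square tea tin, pale label panels, round brass lid; 62 mm long (its x) x 52 wide (its y) x 75 high (79 over the lid), 0.11 to 0.22 kg; origin at the centre of its underside, z up. One of four older tins in the lanes, long side along the lane: one lane holds two, the others one each, anywhere along the lane. Which lane is full and which tin is where changes
- spare_1: green square tea tin, pale label panels, round brass lid; 62 mm long (its x) x 52 wide (its y) x 75 high (79 over the lid), 0.11 to 0.22 kg; origin at the centre of its underside, z up. One of two new spares on the board, 60 to 105 mm clear of the loading end, one on the robot's side of the middle lane, one beyond it (either may be either), long side within 25 degrees of the feed direction
- spare_2: green square tea tin, pale label panels, round brass lid; 62 mm long (its x) x 52 wide (its y) x 75 high (79 over the lid), 0.11 to 0.22 kg; origin at the centre of its underside, z up. One of two new spares on the board, 60 to 105 mm clear of the loading end, one on the robot's side of the middle lane, one beyond it (either may be either), long side within 25 degrees of the feed direction
- sugar_pot: lidded white ceramic sugar pot, 92 mm across, 109 mm high, upright on the board beyond the gate; origin at the centre of its underside
- whisk: stainless whisk 200 mm long, 47 mm across the wires, lying on the board along the far side of the caddy; origin at mid-length at board height, x towards the wires
- scraper: yellow silicone scraper with a wooden handle, 200 mm long, 46 mm wide, 12 mm high, lying on the board along the robot's side of the caddy; origin at mid-length at board height, x towards the blade

How it is judged:
By the outcome, as a careful person would: the job done as asked, in the order asked, and still so for the second after the job is handed in, with the robot touching nothing.
It also fails if it takes over 72 s, if anything falls off the work surface, if the arm or the gripper's body presses on something with over 40 N, if the wrist force passes 120 N, or if a joint passes its speed limit or range.

## Working session

There is one attempt and no reset: what is moved stays moved. The work goes in short steps, Python scripts to look and compute and a tool call to move; the robot and the scene stay as the last step left them, time stands still between calls to the robot, and variables do not carry over. Pictures are saved under pics/ and viewed, at most 10 in all, crops included, and the job is handed in when it is done.

Besides the shell and the picture viewer there is one more tool, called after ">>>" by a JSON object that holds its "method" and its "body". arm_command: Moves the arm, as the interface text tells. Its arguments: {"type":"object","properties":{"deltas":{"type":"array"},"gripper":{"type":"number"}},"required":["deltas"]}

```bash
mkdir -p pics
cat > h.py <<'E'
import numpy as np, cv2
from cell import state, read_camera, job_done
def pts(c):
    """world xyz per pixel from depth"""
    h,w=c["range_z"].shape
    u,v=np.meshgrid(np.arange(w),np.arange(h))
    K=np.array([[c["fx"],0,c["cx"]],[0,c["fy"],c["cy"]],[0,0,1.]])
    p=np.stack([u,v],-1).reshape(-1,1,2).astype(float)
    n=cv2.undistortPoints(p,K,np.array([c["k1"],0,0,0,0.])).reshape(h,w,2)
    z=c["range_z"]
    P=np.stack([n[...,0]*z,-n[...,1]*z,-z,np.ones_like(z)],-1)@np.array(c["extrinsics"]).T
    P=P[...,:3]; P[z==0]=np.nan
    return P
def snap(name,tag=None):
    c=read_camera(name)
    if tag: cv2.imwrite(f"pics/{tag}.png",c["color"][...,::-1])
    return c
E
python3 - <<'E'
from h import *
for n in("top","side"):
    c=snap(n,n+"0"); print(n,c["fx"],c["k1"],np.round(c["extrinsics"],2).tolist())
    P=pts(c); print(np.nanmin(P,(0,1)),np.nanmax(P,(0,1)))
    np.savez(f"/tmp/{n}.npz",P=P,c=c["color"])
print(state())
E
```

```text
top 541.3575553775568 -0.18684374214305263 [[-0.01, 0.98, -0.18, 416.41], [-1.0, -0.0, 0.01, 46.68], [0.01, 0.18, 0.98, 894.84], [0.0, 0.0, 0.0, 1.0]]
[  196.55129236 -1005.67646561  -765.36318005] [1476.78433835 1050.07558145  133.24834238]
side 403.5559385572696 -0.10726280166310866 [[-1.0, 0.05, -0.05, 515.8], [-0.07, -0.79, 0.6, 521.57], [-0.01, 0.61, 0.8, 651.34], [0.0, 0.0, 0.0, 1.0]]
[ -490.10343431 -1987.27371034  -768.98150486] [2489.49825757  450.57653562  260.1680249 ]
{'t': 0.1, 'joints': array([ 1.00640702e+00,  4.91466688e-01,  1.55938044e+00,  1.13814126e-05,
        1.09168925e+00, -1.05625731e-01]), 'qvel': array([-1.24326842e-03, -1.61801284e-03, -1.97277887e-03,  4.97135801e-04,
        1.12643213e-05, -8.85119920e-05]), 'tau': array([ 1.95332199e-03, -6.13626122e+01, -2.58604324e+01,  6.93608215e-02,
        4.69854602e-02, -4.76691991e-05]), 'eef_pos': array([276.66427584, 560.21781071, 233.14320197]), 'tcp_rot': array([-3.14065526e+00, -1.09534826e-04,  2.68282378e+00]), 'ft_force': array([ 0.38413921, -0.37824983, -0.14685417]), 'moment': array([-0.00976463,  0.01285108,  0.04498064]), 'grip_force': 0.0, 'opening': 0.999534734233064}
```

View pics/top0.png

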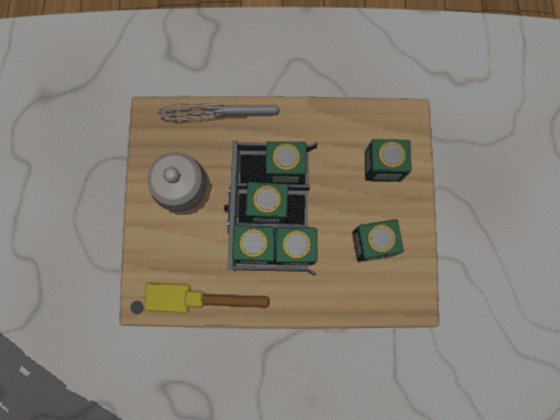

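View pics/side0.png

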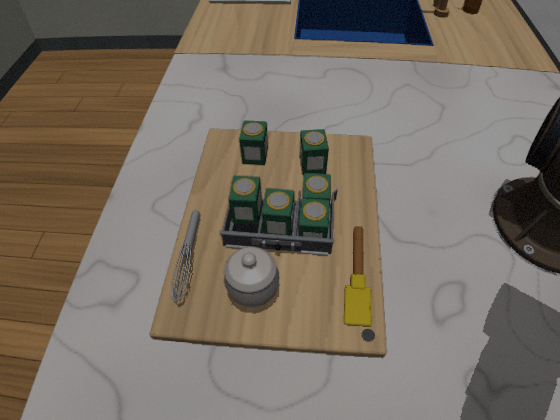

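The near lane (bottom in top0, y≈245) is full. The middle lane (tin at 267,203) and the far lane (tin at 286,160) are each one short. The spares are at (388,160) and (379,240). Next I'll measure the tins and the caddy.

```bash
cat >> h.py <<'E'
def tins(P,C=None):
    m=((P[...,2]>92)&(P[...,2]<108)&(P[...,1]<305)&(P[...,0]<700)&(P[...,0]>300)).astype(np.uint8)
    m=cv2.morphologyEx(m,cv2.MORPH_OPEN,np.ones((3,3)))
    n,l,s,c=cv2.connectedComponentsWithStats(m,connectivity=4)
    out=[]
    for i in range(1,n):
        if s[i,4]<150: continue
        q=P[l==i]; r=cv2.minAreaRect(q[:,:2].astype(np.float32))
        out.append((np.round(r[0],1),np.round(r[1],1),round(r[2],1),round(float(np.median(q[:,2])),1),s[i,4]))
    return out
E
python3 - <<'E'
from h import *
for n in("top","side"):
    d=np.load(f"/tmp/{n}.npz");P=d["P"];print(n)
    for t in tins(P): print(t)
    # gate/walls: z bands
    X,Y,Z=np.moveaxis(P,-1,0)
    b=(Z>15)&(Z<30)&(X>300)&(X<750)&(abs(Y)<500);print("board z",np.median(Z[b]))
    hsv=cv2.cvtColor(d["c"],cv2.COLOR_RGB2HSV)
    grey=(hsv[...,1]<70)&(X>400)&(X<640)&(Y<210)&(Y>20)
    for nm,lo,hi in(("gate",60,70),("wall",50,60)):
        m=grey&(Z>lo)&(Z<hi); q=P[m][:,:2].astype(np.float32)
        print(nm,len(q),cv2.minAreaRect(q) if len(q) else 0)
        if nm=="gate" and len(q): print(np.round(cv2.fitLine(q,cv2.DIST_HUBER,0,.01,.01).ravel(),3),np.percentile(q,[1,99],axis=0))
        if nm=="wall":
            h,e=np.histogram(q[:,0],np.arange(400,640,6)); print(list(zip(e.astype(int),h)))
E
```

```text
top
(array([ 636.1, -132.6]), array([62.4, 52.7]), 87.2, 98.2, np.int32(1274))
(array([632.1,  29.3]), array([61.5, 52.2]), 89.4, 98.4, np.int32(1350))
(array([599.9, 198. ]), array([79.6, 83. ]), 70.8, 102.7, np.int32(926))
(array([567.2,  59. ]), array([62. , 52.3]), 87.5, 98.4, np.int32(1391))
(array([ 506.8, -111.7]), array([52.5, 63.7]), 8.5, 98.1, np.int32(1425))
(array([501.6,  79. ]), array([62.2, 52.2]), 88.1, 98.4, np.int32(1452))
(array([498.1,  14.5]), array([61.1, 50.9]), 89.8, 98.4, np.int32(1440))
board z 22.215261413680082
gate 693 ((551.9412841796875, 114.59656524658203), (175.11087036132812, 187.43841552734375), 0.19744153320789337)
[ 1.00000e+00 -2.60000e-02  5.51843e+02  1.13427e+02] [[466.01885986  26.63329414]
 [637.65214844 192.63043518]]
wall 476 ((535.4212036132812, 112.00255584716797), (144.43206787109375, 183.03768920898438), 0.10986164957284927)
[(np.int64(400), np.int64(0)), (np.int64(406), np.int64(0)), (np.int64(412), np.int64(0)), (np.int64(418), np.int64(0)), (np.int64(424), np.int64(0)), (np.int64(430), np.int64(0)), (np.int64(436), np.int64(0)), (np
[... 2267 characters left out ...]
(496), np.int64(11)), (np.int64(502), np.int64(8)), (np.int64(508), np.int64(9)), (np.int64(514), np.int64(9)), (np.int64(520), np.int64(10)), (np.int64(526), np.int64(45)), (np.int64(532), np.int64(64)), (np.int64(538), np.int64(20)), (np.int64(544), np.int64(17)), (np.int64(550), np.int64(20)), (np.int64(556), np.int64(21)), (np.int64(562), np.int64(22)), (np.int64(568), np.int64(29)), (np.int64(574), np.int64(25)), (np.int64(580), np.int64(22)), (np.int64(586), np.int64(21)), (np.int64(592), np.int64(20)), (np.int64(598), np.int64(46)), (np.int64(604), np.int64(22)), (np.int64(610), np.int64(14)), (np.int64(616), np.int64(18)), (np.int64(622), np.int64(21)), (np.int64(628), np.int64(17))]
```

Run:
```python
from h import *
for n in("top","side"):
    d=np.load(f"/tmp/{n}.npz");P=d["P"]; X,Y,Z=np.moveaxis(P,-1,0);print(n)
    hsv=cv2.cvtColor(d["c"],cv2.COLOR_RGB2HSV)
    z0=0 if n=="top" else -1.5
    for c in(467,534,601,635):
        m=(hsv[...,1]<80)&(abs(X-c)<13)&(Y<105)&(Y>12)&(Z>51+z0)&(Z<61+z0)
        q=P[m]
        if len(q)<15: print(c,len(q));continue
        l=cv2.fitLine(q[:,:2].astype(np.float32),cv2.DIST_HUBER,0,.01,.01).ravel()
        print("wall",c,len(q),np.degrees(np.arctan2(l[0],l[1])).round(2),"x at y=50",(l[2]+l[0]/l[1]*(50-l[3])).round(1),np.percentile(q[:,1],[0,2,98]).round(1),np.median(q[:,2]).round(1))
    m=(hsv[...,1]<80)&(X>470)&(X<636)&(Y>105)&(Y<135)&(Z>61.5+z0)&(Z<70)
    q=P[m]; l=cv2.fitLine(q[:,:2].astype(np.float32),cv2.DIST_HUBER,0,.01,.01).ravel()
    print("gate",len(q),np.degrees(np.arctan2(-l[1],l[0])).round(2),l[2:],np.percentile(q,[2,98],axis=0).round(1).tolist())
```

```text
top
wall 467 186 1.04 x at y=50 466.5 [ 12.6  13.7 102.2] 57.5
wall 534 134 2.48 x at y=50 533.5 [ 13.4  15.1 103. ] 53.7
wall 601 90 176.13 x at y=50 604.0 [ 12.6  12.9 103.7] 54.4
635 0
gate 504 1.93 [553.0572  113.56968] [[473.7, 108.8, 62.3], [632.3, 118.8, 68.1]]
side
wall 467 88 1.55 x at y=50 466.4 [ 12.1  14.  101.6] 56.3
wall 534 92 1.46 x at y=50 532.1 [ 12.2  14.1 101.1] 52.2
wall 601 61 174.24 x at y=50 602.1 [13.2 14.4 99.7] 52.3
wall 635 44 90.39 x at y=50 2278.1 [59.4 59.4 62.6] 54.4
gate 458 1.0 [550.4233  114.18466] [[472.3, 108.6, 60.3], [632.5, 119.3, 68.6]]
```

>>> {"method": "arm_command", "body": {"deltas": [{"dx": 0.018, "dy": -0.0346, "yaw": -3.3}, {"dx": 0.018, "dy": -0.0346, "yaw": -3.3}, {"dx": 0.018, "dy": -0.0346, "yaw": -3.3}, {"dx": 0.018, "dy": -0.0346, "yaw": -3.3}, {"dx": 0.018, "dy": -0.0346, "yaw": -3.3}, {"dx": 0.018, "dy": -0.0346, "yaw": -3.3}, {"dx": 0.018, "dy": -0.0346, "yaw": -3.3}, {"dx": 0.018, "dy": -0.0346, "yaw": -3.3}, {"dx": 0.018, "dy": -0.0346, "yaw": -3.3}, {"dx": 0.018, "dy": -0.0346, "yaw": -3.3}, {"dx": 0.018, "dy": -0.0346, "yaw": -3.3}, {"dx": 0.018, "dy": -0.0346, "yaw": -3.3}, {"dx": 0.018, "dy": -0.0346, "yaw": -3.3}, {"dx": 0.018, "dy": -0.0346, "yaw": -3.3}, {"dx": 0.018, "dy": -0.0346, "yaw": -3.3}, {"dx": 0.018, "dy": -0.0346, "yaw": -3.3}, {"dx": 0.018, "dy": -0.0346, "yaw": -3.3}, {"dx": 0.018, "dy": -0.0346, "yaw": -3.3}, {"dx": 0.018, "dy": -0.0346, "yaw": -3.3}, {"dx": 0.018, "dy": -0.0346, "yaw": -3.3}], "gripper": 0.095}}

```text
$.deltas[0]: bad value
```

>>> {"method": "arm_command", "body": {"deltas": [{"dx": 0.018, "dy": -0.0346, "dz": 0, "yaw": -3.3}, {"dx": 0.018, "dy": -0.0346, "dz": 0, "yaw": -3.3}, {"dx": 0.018, "dy": -0.0346, "dz": 0, "yaw": -3.3}, {"dx": 0.018, "dy": -0.0346, "dz": 0, "yaw": -3.3}, {"dx": 0.018, "dy": -0.0346, "dz": 0, "yaw": -3.3}, {"dx": 0.018, "dy": -0.0346, "dz": 0, "yaw": -3.3}, {"dx": 0.018, "dy": -0.0346, "dz": 0, "yaw": -3.3}, {"dx": 0.018, "dy": -0.0346, "dz": 0, "yaw": -3.3}, {"dx": 0.018, "dy": -0.0346, "dz": 0, "yaw": -3.3}, {"dx": 0.018, "dy": -0.0346, "dz": 0, "yaw": -3.3}, {"dx": 0.018, "dy": -0.0346, "dz": 0, "yaw": -3.3}, {"dx": 0.018, "dy": -0.0346, "dz": 0, "yaw": -3.3}, {"dx": 0.018, "dy": -0.0346, "dz": 0, "yaw": -3.3}, {"dx": 0.018, "dy": -0.0346, "dz": 0, "yaw": -3.3}, {"dx": 0.018, "dy": -0.0346, "dz": 0, "yaw": -3.3}, {"dx": 0.018, "dy": -0.0346, "dz": 0, "yaw": -3.3}, {"dx": 0.018, "dy": -0.0346, "dz": 0, "yaw": -3.3}, {"dx": 0.018, "dy": -0.0346, "dz": 0, "yaw": -3.3}, {"dx": 0.018, "dy": -0.0346, "dz": 0, "yaw": -3.3}, {"dx": 0.018, "dy": -0.0346, "dz": 0, "yaw": -3.3}], "gripper": 0.095}}

```text
t: 2.1
eef_pos: [637.2, -133.2, 233.3]
tcp_rot: [-3.141, -0.0, 1.528]
ft_force: [0.4, -0.3, 0.2]
opening: 1.001
grip_force: 0.0
```

>>> {"method": "arm_command", "body": {"deltas": [{"dx": 0, "dy": 0, "dz": -0.035, "yaw": 0}, {"dx": 0, "dy": 0, "dz": -0.035, "yaw": 0}, {"dx": 0, "dy": 0, "dz": -0.035, "yaw": 0}, {"dx": 0, "dy": 0, "dz": -0.026, "yaw": 0}, {"dx": 0, "dy": 0, "dz": -0.015, "yaw": 0}, {"dx": 0, "dy": 0, "dz": -0.005, "yaw": 0}, {"dx": 0, "dy": 0, "dz": 0, "yaw": 0}]}}

```text
t: 2.8
eef_pos: [636.9, -131.6, 82.7]
tcp_rot: [-3.141, -0.0, 1.531]
ft_force: [0.3, -0.9, 0.3]
opening: 0.998
grip_force: 0.0
```

>>> {"method": "arm_command", "body": {"deltas": [{"dx": 0, "dy": 0, "dz": 0, "yaw": 0}, {"dx": 0, "dy": 0, "dz": 0, "yaw": 0}, {"dx": 0, "dy": 0, "dz": 0, "yaw": 0}, {"dx": 0, "dy": 0, "dz": 0, "yaw": 0}, {"dx": 0, "dy": 0, "dz": 0, "yaw": 0}, {"dx": 0, "dy": 0, "dz": 0, "yaw": 0}, {"dx": 0, "dy": 0, "dz": 0, "yaw": 0}, {"dx": 0, "dy": 0, "dz": 0, "yaw": 0}], "gripper": 0.04}}

```text
t: 3.6
eef_pos: [636.8, -131.6, 82.8]
tcp_rot: [3.141, 0.0, 1.531]
ft_force: [0.4, 0.8, 2.2]
opening: 0.549
grip_force: 29.8
```

>>> {"method": "arm_command", "body": {"deltas": [{"dx": 0, "dy": 0, "dz": 0.006, "yaw": 0}, {"dx": -0.002, "dy": 0.02, "dz": 0, "yaw": 0.3}, {"dx": -0.004, "dy": 0.03, "dz": 0, "yaw": 0.3}, {"dx": -0.0013, "dy": 0.025, "dz": 0, "yaw": 0}, {"dx": 0, "dy": 0.016, "dz": 0, "yaw": 0}, {"dx": 0, "dy": 0.0106, "dz": 0, "yaw": 0}, {"dx": 0, "dy": 0, "dz": -0.004, "yaw": 0}, {"dx": 0, "dy": 0, "dz": -0.002, "yaw": 0}, {"dx": 0, "dy": 0, "dz": 0, "yaw": 0}]}}

```text
t: 4.5
eef_pos: [629.6, -30.5, 82.8]
tcp_rot: [3.141, -0.0, 1.541]
ft_force: [0.6, -0.4, -1.4]
opening: 0.547
grip_force: 29.8
```

Run:
```python
from h import *
c=snap("side","side1"); P=pts(c)
for t in tins(P): print(t)
```

```text
(array([ 506.4, -109.8]), array([52.1, 65.1]), 7.9, 95.7, np.int32(509))
(array([628.7,   3.1]), array([124.5,  70.4]), 89.3, 96.6, np.int32(1329))
(array([499.7,  46.8]), array([128.1,  52.7]), 87.9, 96.5, np.int32(1511))
(array([567. ,  59.3]), array([63.7, 51.8]), 87.1, 96.5, np.int32(765))
(array([599.2, 201.2]), array([81.4, 81.7]), 24.7, 103.6, np.int32(1258))
```

View pics/side1.png

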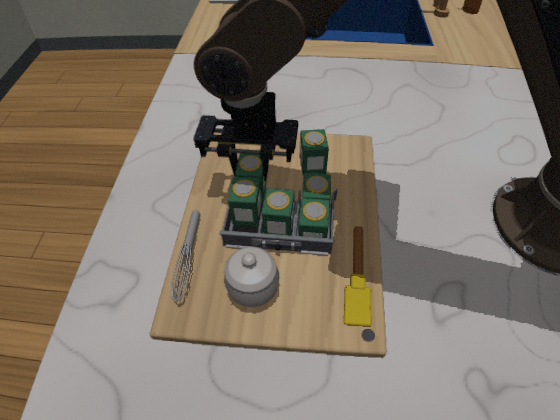

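>>> {"method": "arm_command", "body": {"deltas": [{"dx": 0, "dy": 0, "dz": 0, "yaw": 0}, {"dx": 0, "dy": 0, "dz": 0, "yaw": 0}, {"dx": 0, "dy": 0, "dz": 0, "yaw": 0}, {"dx": 0, "dy": 0, "dz": 0.015, "yaw": 0}, {"dx": 0, "dy": 0, "dz": 0.025, "yaw": 0}, {"dx": 0, "dy": 0, "dz": 0.012, "yaw": 0}, {"dx": 0, "dy": -0.02, "dz": 0, "yaw": 0}, {"dx": 0, "dy": -0.03, "dz": 0, "yaw": 0}, {"dx": -0.001, "dy": -0.015, "dz": 0, "yaw": 0}, {"dx": 0, "dy": 0, "dz": 0, "yaw": 0}], "gripper": 0.07}}

```text
t: 5.55
eef_pos: [628.4, -96.6, 134.9]
tcp_rot: [3.141, 0.0, 1.539]
ft_force: [0.6, -0.3, 0.0]
opening: 0.739
grip_force: 0.0
```

>>> {"method": "arm_command", "body": {"deltas": [{"dx": 0, "dy": 0, "dz": -0.015, "yaw": 0}, {"dx": 0, "dy": 0, "dz": -0.025, "yaw": 0}, {"dx": 0, "dy": 0, "dz": -0.025, "yaw": 0}, {"dx": 0, "dy": 0, "dz": -0.015, "yaw": 0}, {"dx": 0, "dy": 0, "dz": 0, "yaw": 0}, {"dx": 0, "dy": 0, "dz": 0, "yaw": 0}, {"dx": 0, "dy": 0, "dz": 0, "yaw": 0}], "gripper": 0.02}}

```text
t: 6.25
eef_pos: [629.0, -94.9, 55.6]
tcp_rot: [3.14, 0.0, 1.542]
ft_force: [0.8, 0.5, -0.4]
opening: 0.229
grip_force: 0.0
```

Run:
```python
from h import *
P=pts(snap("side"))
for t in tins(P): print(t)
```

```text
(array([ 506.3, -109.8]), array([51.4, 64.9]), 7.5, 95.6, np.int32(519))
(array([631. ,   1.8]), array([128.8,  53.7]), 87.8, 96.3, np.int32(1289))
(array([499.5,  46.9]), array([127.6,  53.1]), 87.9, 96.4, np.int32(1517))
(array([566.6,  60.4]), array([62.8, 51.6]), 87.3, 96.5, np.int32(764))
(array([599.1, 201.3]), array([80.3, 83. ]), 9.2, 103.7, np.int32(1256))
```

>>> {"method": "arm_command", "body": {"deltas": [{"dx": 0, "dy": 0.012, "dz": 0, "yaw": 0}, {"dx": 0, "dy": 0.008, "dz": 0, "yaw": 0}, {"dx": 0, "dy": 0.005, "dz": 0, "yaw": 0}, {"dx": 0, "dy": 0.006, "dz": 0, "yaw": 0}, {"dx": 0, "dy": 0.006, "dz": 0, "yaw": 0}, {"dx": 0, "dy": 0.006, "dz": 0, "yaw": 0}, {"dx": 0, "dy": 0.006, "dz": 0, "yaw": 0}, {"dx": 0, "dy": 0.004, "dz": 0, "yaw": 0}, {"dx": 0, "dy": 0.003, "dz": 0, "yaw": 0}, {"dx": 0, "dy": 0.002, "dz": 0, "yaw": 0}, {"dx": 0, "dy": 0, "dz": 0, "yaw": 0}]}}

```text
t: 7.4
eef_pos: [628.8, -36.8, 55.0]
tcp_rot: [3.14, 0.0, 1.541]
ft_force: [0.7, -2.6, 1.1]
opening: 0.212
grip_force: 1.1
```

Run:
```python
from h import *
P=pts(snap("side"))
for t in tins(P): print(t)
```

```text
(array([ 506.7, -110.1]), array([51.3, 64.3]), 9.5, 95.8, np.int32(505))
(array([631.9,  37.1]), array([126.3,  52.8]), 86.9, 96.7, np.int32(1418))
(array([499.6,  47.4]), array([126.7,  53.1]), 88.2, 96.5, np.int32(1521))
(array([566.7,  59.5]), array([63.4, 51.9]), 87.9, 96.5, np.int32(760))
(array([599. , 200.9]), array([80.9, 81.7]), 15.7, 103.7, np.int32(1260))
```

>>> {"method": "arm_command", "body": {"deltas": [{"dx": 0, "dy": 0.002, "dz": 0, "yaw": 0}, {"dx": 0, "dy": 0.002, "dz": 0, "yaw": 0}, {"dx": 0, "dy": 0.001, "dz": 0, "yaw": 0}, {"dx": 0, "dy": 0.001, "dz": 0, "yaw": 0}]}}

```text
t: 7.85
eef_pos: [628.6, -31.2, 54.8]
tcp_rot: [3.141, 0.0, 1.541]
ft_force: [0.2, -5.7, 3.2]
opening: 0.209
grip_force: 2.7
```

>>> {"method": "arm_command", "body": {"deltas": [{"dx": 0, "dy": 0.001, "dz": 0, "yaw": 0}, {"dx": 0, "dy": 0.001, "dz": 0, "yaw": 0}]}}

```text
t: 8.05
eef_pos: [628.6, -29.2, 54.8]
tcp_rot: [3.141, 0.0, 1.541]
ft_force: [-0.7, -5.0, 3.5]
opening: 0.214
grip_force: 2.7
```

>>> {"method": "arm_command", "body": {"deltas": [{"dx": 0, "dy": 0.001, "dz": 0, "yaw": 0}, {"dx": 0, "dy": 0.001, "dz": 0, "yaw": 0}]}}

```text
t: 8.25
eef_pos: [628.7, -28.1, 54.9]
tcp_rot: [3.141, 0.002, 1.542]
ft_force: [0.3, -17.8, 3.2]
opening: 0.21
grip_force: 9.2
```

Run:
```python
from h import *
P=pts(snap("side"))
for t in tins(P): print(t)
```

```text
(array([ 506.5, -110.3]), array([51.3, 63.6]), 9.2, 95.8, np.int32(511))
(array([631.8,  44.4]), array([129.7,  53.1]), 86.6, 96.6, np.int32(1469))
(array([499.6,  47.5]), array([126.9,  53.2]), 88.1, 96.4, np.int32(1525))
(array([567.1,  59.9]), array([62.6, 51.9]), 87.0, 96.5, np.int32(769))
(array([599.2, 201.3]), array([79.5, 82.9]), 5.2, 103.9, np.int32(1283))
```

>>> {"method": "arm_command", "body": {"deltas": [{"dx": 0, "dy": -0.01, "dz": 0, "yaw": 0}, {"dx": 0, "dy": -0.02, "dz": 0.01, "yaw": 0}, {"dx": 0, "dy": -0.01, "dz": 0.03, "yaw": 0}, {"dx": 0, "dy": 0, "dz": 0.035, "yaw": 0}, {"dx": 0, "dy": 0, "dz": 0.03, "yaw": 0}, {"dx": -0.02, "dy": -0.01, "dz": 0, "yaw": 2}, {"dx": -0.035, "dy": -0.01, "dz": 0, "yaw": 3}, {"dx": -0.035, "dy": -0.012, "dz": 0, "yaw": 3.2}, {"dx": -0.022, "dy": -0.01, "dz": 0, "yaw": 2}, {"dx": -0.01, "dy": 0, "dz": 0, "yaw": 0}, {"dx": 0, "dy": 0, "dz": 0, "yaw": 0}]}}

```text
t: 9.4
eef_pos: [505.9, -108.9, 159.8]
tcp_rot: [-3.141, -0.001, 1.717]
ft_force: [0.3, -0.3, -0.5]
opening: 0.206
grip_force: 0.0
```

>>> {"method": "arm_command", "body": {"deltas": [{"dx": 0, "dy": 0, "dz": 0, "yaw": 0}, {"dx": 0, "dy": 0, "dz": 0, "yaw": 0}, {"dx": 0, "dy": 0, "dz": 0, "yaw": 0}, {"dx": 0, "dy": 0, "dz": 0, "yaw": 0}], "gripper": 0.09}}

```text
t: 9.8
eef_pos: [506.9, -108.8, 159.5]
tcp_rot: [-3.142, -0.0, 1.72]
ft_force: [-0.6, -0.7, 0.3]
opening: 0.486
grip_force: 0.0
```

>>> {"method": "arm_command", "body": {"deltas": [{"dx": 0, "dy": -0.002, "dz": 0, "yaw": 0}, {"dx": 0, "dy": 0, "dz": 0, "yaw": 0}, {"dx": 0, "dy": 0, "dz": 0, "yaw": 0}, {"dx": 0, "dy": 0, "dz": 0, "yaw": 0}, {"dx": 0, "dy": 0, "dz": 0, "yaw": 0}, {"dx": 0, "dy": 0, "dz": -0.02, "yaw": 0}, {"dx": 0, "dy": 0, "dz": -0.03, "yaw": 0}, {"dx": 0, "dy": 0, "dz": -0.02, "yaw": 0}, {"dx": 0, "dy": 0, "dz": -0.007, "yaw": 0}, {"dx": 0, "dy": 0, "dz": 0, "yaw": 0}]}}

```text
t: 10.8
eef_pos: [506.3, -111.0, 82.1]
tcp_rot: [-3.14, -0.001, 1.719]
ft_force: [-0.1, -0.3, 0.9]
opening: 0.944
grip_force: 0.0
```

>>> {"method": "arm_command", "body": {"deltas": [{"dx": 0, "dy": 0, "dz": 0, "yaw": 0}, {"dx": 0, "dy": 0, "dz": 0, "yaw": 0}, {"dx": 0, "dy": 0, "dz": 0, "yaw": 0}, {"dx": 0, "dy": 0, "dz": 0, "yaw": 0}, {"dx": 0, "dy": 0, "dz": 0, "yaw": 0}, {"dx": 0, "dy": 0, "dz": 0, "yaw": 0}, {"dx": 0, "dy": 0, "dz": 0, "yaw": 0}, {"dx": 0, "dy": 0, "dz": 0, "yaw": 0}], "gripper": 0.04}}

```text
t: 11.6
eef_pos: [506.7, -111.0, 82.9]
tcp_rot: [3.141, 0.0, 1.719]
ft_force: [0.0, 0.3, 4.8]
opening: 0.544
grip_force: 30.0
```

>>> {"method": "arm_command", "body": {"deltas": [{"dx": 0, "dy": 0, "dz": 0.006, "yaw": 0}, {"dx": 0.01, "dy": 0, "dz": 0, "yaw": -2}, {"dx": 0.02, "dy": 0.01, "dz": 0, "yaw": -4}, {"dx": 0.02, "dy": 0.015, "dz": 0, "yaw": -3}, {"dx": 0.0066, "dy": 0.02, "dz": 0, "yaw": -1.2}, {"dx": 0, "dy": 0.015, "dz": 0, "yaw": 0}, {"dx": 0, "dy": 0.01, "dz": 0, "yaw": 0}, {"dx": 0, "dy": 0.005, "dz": 0, "yaw": 0}, {"dx": 0, "dy": 0, "dz": -0.004, "yaw": 0}, {"dx": 0, "dy": 0, "dz": -0.002, "yaw": 0}, {"dx": 0, "dy": 0, "dz": 0, "yaw": 0}]}}

```text
t: 12.7
eef_pos: [562.9, -36.4, 82.9]
tcp_rot: [-3.142, -0.0, 1.541]
ft_force: [-1.5, 2.3, 3.8]
opening: 0.546
grip_force: 30.0
```

Run:
```python
from h import *
P=pts(snap("side","side2"))
for t in tins(P): print(t)
```

```text
(array([563.4, -35.9]), array([60.5, 69.6]), 89.4, 96.7, np.int32(631))
(array([632. ,  45.6]), array([124.4,  53.7]), 88.0, 96.6, np.int32(1458))
(array([499.6,  46.8]), array([128.2,  53.1]), 88.2, 96.5, np.int32(1514))
(array([566.8,  59.8]), array([62.3, 51.6]), 86.9, 96.5, np.int32(766))
(array([599.3, 200.6]), array([79.9, 82.5]), 7.8, 103.7, np.int32(1221))
```

View pics/side2.png

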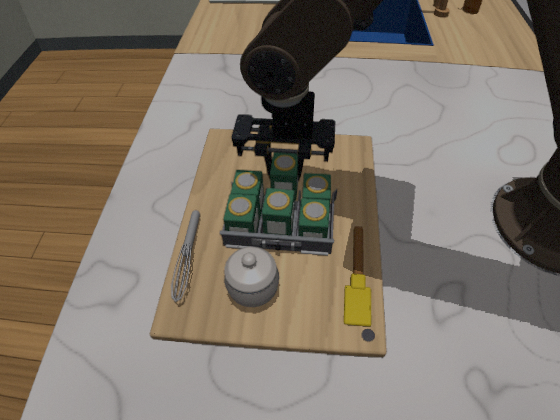

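The spare is lined up at the mouth of the middle lane (284,170), and the far lane is full. Now I'll release it and push it in.

>>> {"method": "arm_command", "body": {"deltas": [{"dx": 0, "dy": 0, "dz": 0, "yaw": 0}, {"dx": 0, "dy": 0, "dz": 0, "yaw": 0}, {"dx": 0, "dy": 0, "dz": 0, "yaw": 0}, {"dx": 0, "dy": 0, "dz": 0.015, "yaw": 0}, {"dx": 0, "dy": 0, "dz": 0.025, "yaw": 0}, {"dx": 0, "dy": 0, "dz": 0.012, "yaw": 0}, {"dx": 0, "dy": -0.02, "dz": 0, "yaw": 0}, {"dx": 0, "dy": -0.03, "dz": 0, "yaw": 0}, {"dx": 0, "dy": -0.015, "dz": 0, "yaw": 0}, {"dx": 0, "dy": 0, "dz": 0, "yaw": 0}], "gripper": 0.07}}

```text
t: 13.75
eef_pos: [563.0, -102.5, 134.4]
tcp_rot: [3.142, 0.0, 1.539]
ft_force: [0.6, 1.2, 0.3]
opening: 0.734
grip_force: 0.0
```

>>> {"method": "arm_command", "body": {"deltas": [{"dx": 0, "dy": 0, "dz": -0.015, "yaw": 0}, {"dx": 0, "dy": 0, "dz": -0.025, "yaw": 0}, {"dx": 0, "dy": 0, "dz": -0.025, "yaw": 0}, {"dx": 0, "dy": 0, "dz": -0.015, "yaw": 0}, {"dx": 0, "dy": 0, "dz": 0, "yaw": 0}, {"dx": 0, "dy": 0, "dz": 0, "yaw": 0}, {"dx": 0, "dy": 0, "dz": 0, "yaw": 0}], "gripper": 0.02}}

```text
t: 14.45
eef_pos: [563.5, -100.8, 55.5]
tcp_rot: [3.14, 0.0, 1.542]
ft_force: [-0.2, -0.2, 0.3]
opening: 0.228
grip_force: 0.0
```

Run:
```python
from h import *
P=pts(snap("side"))
for t in tins(P): print(t)
```

```text
(array([562.3, -36. ]), array([61. , 51.6]), 88.0, 96.2, np.int32(590))
(array([632.1,  45.9]), array([125.2,  52.9]), 87.4, 96.5, np.int32(1455))
(array([499.6,  47.5]), array([126.4,  53.3]), 88.1, 96.4, np.int32(1531))
(array([566.8,  59.6]), array([62.1, 51.6]), 86.8, 96.5, np.int32(752))
(array([599. , 201.2]), array([80.2, 82.2]), 9.2, 104.0, np.int32(1280))
```

>>> {"method": "arm_command", "body": {"deltas": [{"dx": 0, "dy": 0.012, "dz": 0, "yaw": 0}, {"dx": 0, "dy": 0.008, "dz": 0, "yaw": 0}, {"dx": 0, "dy": 0.005, "dz": 0, "yaw": 0}, {"dx": 0, "dy": 0.006, "dz": 0, "yaw": 0}, {"dx": 0.001, "dy": 0.006, "dz": 0, "yaw": 0}, {"dx": 0, "dy": 0.006, "dz": 0, "yaw": 0}, {"dx": 0.001, "dy": 0.006, "dz": 0, "yaw": 0}, {"dx": 0, "dy": 0.006, "dz": 0, "yaw": 0}, {"dx": 0, "dy": 0.004, "dz": 0, "yaw": 0}, {"dx": 0, "dy": 0.003, "dz": 0, "yaw": 0}, {"dx": 0, "dy": 0.002, "dz": 0, "yaw": 0}, {"dx": 0, "dy": 0.002, "dz": 0, "yaw": 0}, {"dx": 0, "dy": 0, "dz": 0, "yaw": 0}]}}

```text
t: 15.8
eef_pos: [564.9, -34.7, 54.6]
tcp_rot: [-3.141, -0.0, 1.541]
ft_force: [-0.5, -0.4, -0.3]
opening: 0.213
grip_force: 0.0
```

>>> {"method": "arm_command", "body": {"deltas": [{"dx": 0, "dy": 0.002, "dz": 0, "yaw": 0}, {"dx": 0, "dy": 0.002, "dz": 0, "yaw": 0}, {"dx": 0, "dy": 0.001, "dz": 0, "yaw": 0}]}}

```text
t: 16.1
eef_pos: [564.9, -29.8, 54.5]
tcp_rot: [-3.141, -0.0, 1.541]
ft_force: [0.2, -0.7, -0.5]
opening: 0.211
grip_force: 1.0
```

>>> {"method": "arm_command", "body": {"deltas": [{"dx": 0, "dy": 0.001, "dz": 0, "yaw": 0}, {"dx": 0, "dy": 0.001, "dz": 0, "yaw": 0}]}}

```text
t: 16.3
eef_pos: [565.0, -27.9, 54.5]
tcp_rot: [-3.141, -0.0, 1.541]
ft_force: [-0.3, -1.8, -1.0]
opening: 0.208
grip_force: 0.8
```

>>> {"method": "arm_command", "body": {"deltas": [{"dx": 0, "dy": 0.001, "dz": 0, "yaw": 0}, {"dx": 0, "dy": 0.001, "dz": 0, "yaw": 0}]}}

```text
t: 16.5
eef_pos: [565.2, -26.5, 54.7]
tcp_rot: [3.141, 0.001, 1.542]
ft_force: [0.3, -14.2, 0.7]
opening: 0.206
grip_force: 7.0
```

Run:
```python
from h import *
P=pts(snap("side","side3"))
for t in tins(P): print(t)
```

```text
(array([632.1,  45.7]), array([125.3,  53.4]), 87.0, 96.6, np.int32(1456))
(array([565.2,  48.5]), array([123.1,  52. ]), 88.4, 96.6, np.int32(1474))
(array([499.7,  48. ]), array([126.6,  52.8]), 88.1, 96.5, np.int32(1502))
(array([599.1, 202.7]), array([80.2, 80. ]), 7.1, 103.9, np.int32(1286))
```

View pics/side3.png

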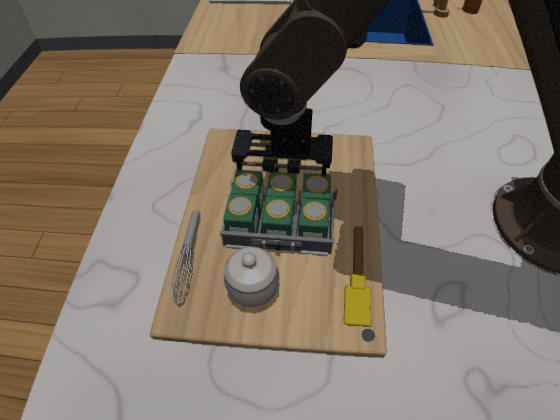

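All three lanes now hold two tins, and the middle push ended on a hard stop (14 N). I'll retreat and check from above.

>>> {"method": "arm_command", "body": {"deltas": [{"dx": 0, "dy": -0.01, "dz": 0, "yaw": 0}, {"dx": 0, "dy": -0.02, "dz": 0.01, "yaw": 0}, {"dx": 0, "dy": -0.03, "dz": 0.03, "yaw": 0}, {"dx": 0, "dy": -0.04, "dz": 0.04, "yaw": 0}, {"dx": 0, "dy": -0.04, "dz": 0.04, "yaw": 0}, {"dx": 0, "dy": -0.04, "dz": 0.03, "yaw": 0}, {"dx": 0, "dy": -0.04, "dz": 0.03, "yaw": 0}, {"dx": 0, "dy": -0.04, "dz": 0, "yaw": 0}, {"dx": 0, "dy": -0.04, "dz": 0, "yaw": 0}, {"dx": 0, "dy": -0.03, "dz": 0, "yaw": 0}, {"dx": 0, "dy": -0.02, "dz": 0, "yaw": 0}, {"dx": 0, "dy": 0, "dz": 0, "yaw": 0}]}}

```text
t: 17.75
eef_pos: [564.5, -368.9, 224.8]
tcp_rot: [-3.141, -0.0, 1.539]
ft_force: [-0.2, -0.2, 0.2]
opening: 0.212
grip_force: 0.0
```

Run:
```python
from h import *
for n in("top","side"):
    P=pts(snap(n,n+"4")); print(n)
    for t in tins(P): print(t)
```

```text
top
(array([632.3,  45. ]), array([124.8,  53.7]), 86.7, 98.4, np.int32(2676))
(array([596.5, 197. ]), array([74.3, 83.3]), 38.1, 102.3, np.int32(826))
(array([565.7,  47.4]), array([123.3,  52.5]), 88.5, 98.4, np.int32(2789))
(array([501.5,  78.9]), array([62.2, 52.3]), 88.1, 98.4, np.int32(1447))
(array([498.2,  14.6]), array([61.1, 51. ]), 89.6, 98.2, np.int32(1450))
side
(array([631.7,  45.2]), array([126. ,  52.9]), 87.0, 96.5, np.int32(1444))
(array([565.2,  47.7]), array([125.9,  52.1]), 88.7, 96.5, np.int32(1493))
(array([499.6,  47.3]), array([128.2,  53.3]), 88.1, 96.5, np.int32(1532))
(array([599.4, 200.6]), array([79.8, 82.7]), 4.4, 103.8, np.int32(1237))
```

View pics/top4.png

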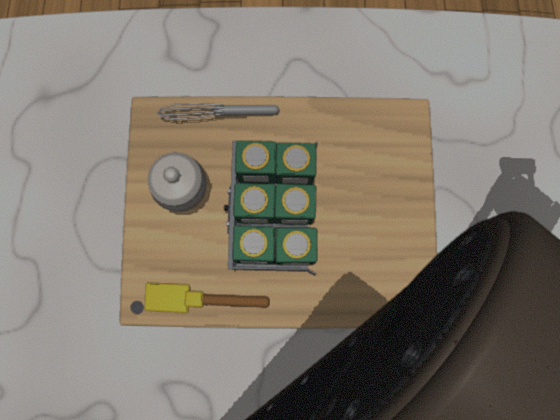

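Both lanes are packed up to the gate (tins at 255–296, rows 157 and 200). The sugar pot, whisk and scraper haven't moved.

```bash
python3 -c "
from cell import job_done
print(job_done())"
```

```text
the job is handed in; nothing more can be done
None
```

I fed one spare tin into each of the middle and far lanes and pushed both home against the gate. All six tins are upright, the near lane is still full, nothing else moved, and I handed the job in at about 18 s.

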